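# Pin a bracket to a shelving post and hold it against the flange

## Task

Be my third hand while I bolt this angle bracket into the shelving post: take the thin locating pin from the wooden block, put it down through the hole in the bracket's base into the slot of the post until its collar sits on the bracket, and let go of it. Then push with your fingertips on the inside of the bracket's standing leg, at the middle of its length so that both bolt holes stay clear, slide the bracket up gently, without a knock, until it is flush against the post's upright flange, and keep pressing it there with a steady 12 newtons or so: finish while still pressing, so that I can do up the bolts. Keep off the pin while you press, and leave the thick pin and everything else on the bench where they are.

Things in the scene. Friction and masses are not known exactly. Their poses are not given: they have to be found in the camera images.
- post: slotted steel angle post, 800 mm long, clamped at both ends on 45 mm wooden bearers, fixed. Origin: on the bench under the middle of its flat leg; y along it, x across towards the flange. Flat leg x -40 to +40 mm, 4 mm thick, top 49 mm above the bench, open underneath, with slots 28 mm (x -13 to +15) by 14 mm (y) every 40 mm, also at y = -40. Toggle clamps 165 mm high beyond y = +-350
- flange: the post's other leg, standing upright along its far (+x) edge: 60 mm high (45 to 105 mm above the bench), 4 mm thick, rigid; same frame as the post. This is what the bracket is pressed against
- flange_face (a point): middle of the flange's inner face, 75 mm above the bench; x points straight into the flange (the pressing direction), y along the post
- bracket: loose steel angle bracket, about 0.4 kg, in the post's angle, a few mm short of the flange; slides when pushed with a few N. Origin: middle of its underside; z up, y along it. Base leg 58 mm (x -29 to +29) by 120 mm (y) by 5 mm thick, flat on the post; standing leg along its +x edge, 5 mm thick, top 40 mm above the underside, 11 mm bolt holes at y = -40 and +40, 25 mm up
- bracket_hole (a point): centre of the 11.5 mm round pin hole in the bracket's base leg, at the leg's upper face (5 mm above the bracket's underside), at the bracket's -y end (x -1, y -40 mm in the bracket's frame). It starts over a slot of the post that stays under it all the way to the flange
- bracket_inner (a point): place to press: middle of the inner face of the bracket's standing leg, 22.5 mm above the bracket's underside; +x points through the leg towards the flange. Free face from 5 to 40 mm above the underside
- bracket_outer (a point): middle of the outer face of the bracket's standing leg (5 mm beyond bracket_inner): flush when this lies in the flange's inner face
- block: wooden block, 56 mm (x) by 140 mm (y), 45 mm high, fixed to the bench, with two 17 mm holes at y = -35 and +35 mm, 40 mm deep, a pin standing in each. Origin: middle of its underside
- pin_grip (a point): thin locating pin, steel, 0.09 kg, standing in the block: middle of its round grip, 16 mm in diameter, 36 mm high; z up along the pin. Below the grip a collar 21 mm in diameter, 4 mm thick, its underside 22 mm below this point; then a shank 10 mm in diameter, 32 mm long, with a tapered tip (tip 54 mm below this point)
- pin_collar (a point): the centre of the underside of the thin pin's collar; fully home when this meets bracket_hole
- thick_pin_grip (a point): the thick pin, standing in the other hole of the block, not wanted: middle of its grip, 25 mm in diameter and 48 mm high; 15 mm shank, too thick for the bracket's hole
- bolt: hex bolt standing head down on the post's flat leg, 37 mm high, origin under its head
- dish: small round steel dish with bolts, 66 mm in diameter and 18 mm high, standing on the post's flat leg; origin under its middle
- spanner: open spanner lying on the bench, bystander
- tape: roll of brown tape, 100 mm in diameter, 48 mm high, bystander
- scanner: handheld scanner lying on its side on the bench, bystander
- splice: flat steel plate 60 x 150 x 6 mm with two holes, lying behind the post, bystander
- bolt_carton: small cardboard carton 100 x 75 x 60 mm behind the post, bystander
- hammer: hammer lying on the bench, bystander
Mind the look-alikes: they are no part of the job. Leave any blue or green look-alike of the bracket alone.

How it is judged:
By the outcome, as a careful person would: the job done as asked, in the order asked, and still so for the second after the job is handed in, while the arm keeps its last pose, push and grip.
It also fails if it takes over 58 s, if anything falls off the work surface, if the arm or the gripper's body presses on something with over 40 N, if the wrist force passes 120 N, or if a joint passes its speed limit or range.

## Robot

A 6-joint arm with a two-finger parallel gripper is mounted at the origin on the work surface. World frame = base frame: x ahead of the robot, y to its left, z up, the work surface at z = 0. Lengths are in m, angles in rad, forces in N, time in s.
With the tool pointing down it reaches from about 0.35 to 0.85 m from the base axis. Payload 8.1 kg.
Tool frame: the origin (TCP) lies at the very end of the fingers, on their centre line; the grasp point (between the pads) lies 19 mm behind it (manip.grasp_offset is the distance from the TCP to the grasp point, in m); z points along the fingers, x is the direction in which the jaws open and shut, and the axes are right-handed (so a half turn about z gives the same grasp; the last joint's range is limited). The gripper opens to 93 mm and grips with 3 to 60 N. Pads are 15 mm wide; open, the fingers measure 128 mm over their backs; the gripper's body (75 mm by 188 mm) begins 65 mm behind the grasp point.
Start: joints at [1.103, 0.13, 1.488, -0, 1.523, -0.085], TCP at [0.224, 0.557, 0.219] pointing down, gripper open.
Joint ranges: [-2.96, 2.96], [-0.89, 2.26], [0.02, 2.5], [-1.34, 4.48], [0, 2.73], [-2.66, 2.66]. Speed limits (rad/s): [2.39, 2.39, 2.79, 3.14, 3.14, 3.14].

## Interface

Orientations are given as a unit quaternion [x, y, z, w].
In Python, from station import status, get_image, manip gives the robot as it stands.
- The arm moves only by the tool servo_tool, never from a script. Its argument "moves" is a list of rows, each a list of 5 numbers: the gripper's target within -1 to 1 (shut at 1, half-way at 0, fully open at -1), then the shift along the world's x, y, z in mm, then the turn about the world's z in rad. A call has 1 to 20 rows; each row shifts and turns the commanded pose from where the row before left it; what a row does not reach is not made up. A row lasts 1/12 s, in which the tool goes at most 41.7 mm and 7.16 degrees, less where a joint would pass 70% of its speed; a pose out of reach is approached as far as the arm can. A call with a gripper value outside its range is refused whole. The fingers move at their own pace and stop on an object; "grip_force" is the grip in N (left out, the last holds). Time passes only in rows, so rows that do not move let the fingers close. It gives the time, the measured TCP pose, the force and the opening at its end, in the units of the state.
- status.get_obs(): the state, without advancing time (a new reading comes with each control period).
- get_image(name): name is "scene" or "top" or "wrist"; returns a dict with "color" (420x560x3 uint8, blue, green, red), "camera_matrix" (3x3 intrinsics, pixels), "xyz" and "rotation" of the camera in the world. Camera axes: x right, y up, looking along -z (the intrinsics and any distortion apply to the point x, -y, -z); pixel columns grow to the right and rows downward; lengths in m; the calibration is good to about 2 mm. A picture is of the moment at which its call begins. There is no depth.
- manip.job_done(): hands the job in, once; it reports no verdict.
The state is a dict: "time": time; "q": joint angles; "qvel": joint speeds; "joint_efforts": joint torques, N m; "position": TCP position; "tcp_rot": TCP orientation; "force": force on the tool from outside, world axes, zero at the start; "torque": the same for the moment, N m; "gripper_width": finger opening in m.
Only numpy, scipy, OpenCV 4.12 (cv2) and the standard library are available. Lean on these libraries where they do the work, as an engineer would, in place of code of your own. Each camera call takes 0.05 s, during which the arm holds its last target.

## Working session

There is one attempt and no reset: what is moved stays moved. The work goes in short steps, Python scripts to look and compute and a tool call to move; the robot and the scene stay as the last step left them, time stands still between calls to the robot, and variables do not carry over. Pictures are saved under pics/ and viewed, and the job is handed in when it is done.

Besides the shell and the picture viewer there is one more tool, called in YAML: its name, and indented under it one key for each argument. servo_tool: Moves the arm, as the interface text tells. Its arguments: {"type":"object","properties":{"moves":{"type":"array"},"grip_force":{"type":"number"}},"required":["moves"]}

```bash
ls; mkdir -p pics
python3 - <<'E'
from station import status, get_image, manip
import cv2,pickle
d={}
for n in ("scene","top","wrist"):
    im=get_image(n); d[n]=im; cv2.imwrite(f"pics/{n}0.png",im["color"]); print(n,im["camera_matrix"],im["xyz"],im["rotation"],[k for k in im])
pickle.dump(d,open("d0.pkl","wb"))
print(status.get_obs()); print(manip.grasp_offset)
E
```

```text
pics
scene [[418.7692808    0.         279.86247097]
 [  0.         418.7692808  213.01637977]
 [  0.           0.           1.        ]] [ 1.14620323 -0.0078762   1.12613642] [0.18331993 0.17407324 0.68538836 0.68288733] ['color', 'camera_matrix', 'xyz', 'rotation']
top [[520.19024006   0.         271.25693584]
 [  0.         520.19024006 212.76672225]
 [  0.           0.           1.        ]] [0.29053322 0.02236429 1.5392954 ] [ 0.05924955 -0.06185883 -0.70332888  0.70568511] ['color', 'camera_matrix', 'xyz', 'rotation']
wrist [[296.46490253   0.         273.38536894]
 [  0.         296.46490253 209.09833493]
 [  0.           0.           1.        ]] [0.14936751 0.58599586 0.3836734 ] [-0.12078066 -0.08033287  0.55359754  0.82005391] ['color', 'camera_matrix', 'xyz', 'rotation']
{'time': 0.15, 'q': array([ 1.10258473e+00,  1.30992833e-01,  1.48902137e+00, -1.66924070e-05,
        1.52298803e+00, -8.53899922e-02]), 'qvel': array([ 0.00134028, -0.00184625, -0.00335996, -0.00059043, -0.00042608,
       -0.00105002]), 'joint_efforts': array([ 3.89456727e-04, -5.60470390e+01, -4.92339098e+01,  7.68890977e-02,
        3.04313796e-02, -1.74547363e-04]), 'position': array([0.22390751, 0.55618998, 0.2178296 ]), 'tcp_rot': array([ 8.28715235e-01,  5.59670047e-01, -6.11525052e-04,  3.50481071e-04]), 'force': array([ 0.04622029, -0.20684075, -0.70431773]), 'torque': array([ 0.02498472, -0.02986838,  0.02796544]), 'gripper_width': 0.0928239789477086}
0.0188
```

View pics/scene0.png

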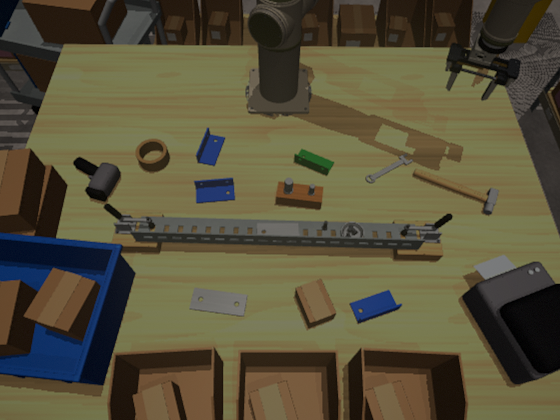

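View pics/top0.png

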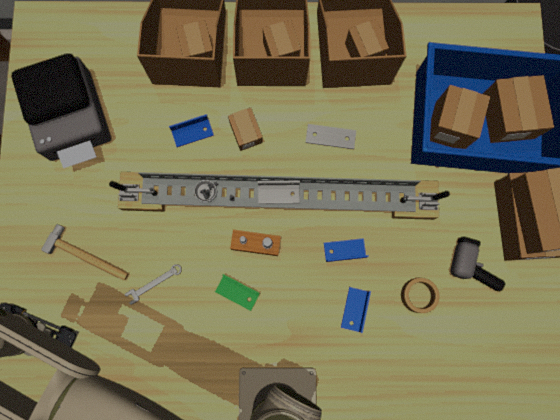

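View pics/wrist0.png

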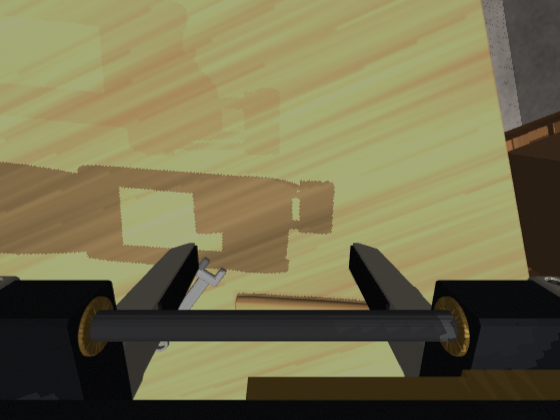

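```bash
cat > h.py <<'E'
import numpy as np,cv2,pickle
from scipy.spatial.transform import Rotation as R
def ray(im,u,v):
    K=im["camera_matrix"]; d=np.linalg.inv(K)@[u,v,1]; d=d*[1,-1,-1]
    return np.array(im["xyz"]),R.from_quat(im["rotation"]).apply(d)
def at(im,u,v,z):
    o,d=ray(im,u,v); return o+d*(z-o[2])/d[2]
def proj(im,P):
    p=R.from_quat(im["rotation"]).inv().apply(np.atleast_2d(P)-im["xyz"])*[1,-1,-1]
    q=p@im["camera_matrix"].T; return q[:,:2]/q[:,2:]
def crop(im,u0,v0,u1,v1,name,s):
    c=im["color"][v0:v1,u0:u1]; c=cv2.resize(c,None,fx=s,fy=s,interpolation=cv2.INTER_CUBIC)
    for u in range((u0+9)//10*10,u1,10):
        cv2.line(c,(int((u-u0+.5)*s),0),(int((u-u0+.5)*s),8 if u%50 else 16),(0,0,255),1)
        if u%20==0: cv2.putText(c,str(u),(int((u-u0+.5)*s)-10,28),0,.4,(0,0,255),1)
    for v in range((v0+9)//10*10,v1,10):
        cv2.line(c,(0,int((v-v0+.5)*s)),(8,int((v-v0+.5)*s)),(0,0,255),1)
        if v%20==0: cv2.putText(c,str(v),(10,int((v-v0+.5)*s)+4),0,.4,(0,0,255),1)
    cv2.imwrite("pics/"+name,c)
E
python3 - <<'E'
from h import *
d=pickle.load(open("d0.pkl","rb"))
crop(d["top"],190,165,330,265,"t1.png",5.7)
crop(d["scene"],230,140,370,250,"s1.png",5.4)
for n,z,u,v in(("top",.045,256,243),("top",.049,278,193),("top",.049,130,190),("top",.049,425,197)): print(at(d[n],u,v,z))
E
```

```text
[0.46061803 0.0609868  0.045     ]
[ 0.60742953 -0.00232527  0.049     ]
[0.61473294 0.43083525 0.049     ]
[ 0.59712558 -0.43253974  0.049     ]
```

View pics/t1.png

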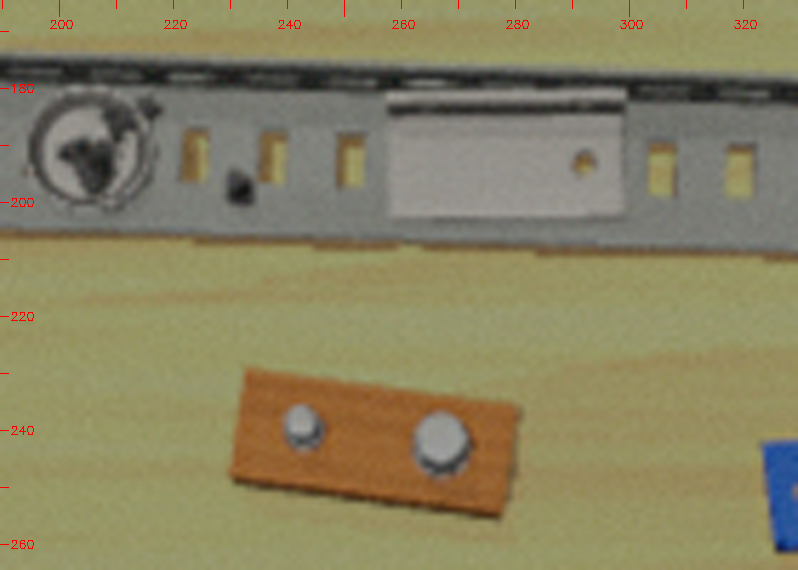

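View pics/s1.png

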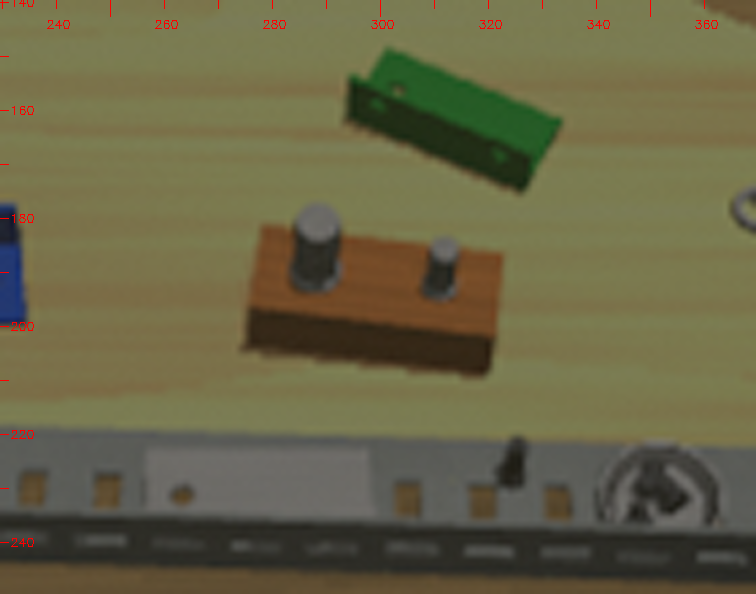

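Run:
```python
from h import *
d=pickle.load(open("d0.pkl","rb"));t,s=d["top"],d["scene"]
p=lambda *a:print(*[np.round(x,4) if not isinstance(x,str) else x for x in a])
p("pin top",at(t,242.2,238.3,.085),"scene",at(s,312,184.7,.085))
p("thick top",at(t,266.9,241.5,.097),"scene",at(s,288.3,180.5,.097))
p("hole",at(t,292,193,.054),"scene",at(s,263,231,.054))
p("block corners",*[at(t,u,v,.045) for u,v in((232.5,229.3),(280.3,236),(277.3,255),(230,249))])
p("br base low corners",at(t,257.5,202.3,.054),at(t,298.8,202.5,.054))
p("br leg top back",at(t,257.5,180.5,.089),at(t,299,180,.089), "front",at(t,257.5,182.8,.089),at(t,299,182.2,.089))
p("br scene base near",at(s,257.5,223,.054),at(s,297.5,223,.054))
p("slots",at(t,223.5,191.5,.049),at(t,237.3,192,.049),at(t,251,192.3,.049),at(t,305.8,194,.049),at(t,319.4,194.5,.049))
```

```text
pin top [0.4692 0.0989 0.085 ] scene [0.4654 0.1015 0.085 ]
thick top [0.459  0.0293 0.097 ] scene [0.4591 0.0309 0.097 ]
hole [ 0.6065 -0.0431  0.054 ] scene [ 0.6045 -0.0417  0.054 ]
block corners [0.5003 0.1294 0.045 ] [ 0.4812 -0.0091  0.045 ] [ 0.4262 -0.0005  0.045 ] [0.443  0.1357 0.045 ]
br base low corners [0.5785 0.0573 0.054 ] [ 0.5784 -0.0628  0.054 ]
br leg top back [0.6352 0.057  0.089 ] [ 0.6372 -0.0617  0.089 ] front [0.6285 0.0569 0.089 ] [ 0.6307 -0.0617  0.089 ]
br scene base near [ 0.5787 -0.0581  0.054 ] [0.5778 0.0577 0.054 ]
slots [0.6113 0.1572 0.049 ] [0.61   0.1168 0.049 ] [0.6092 0.0767 0.049 ] [ 0.6048 -0.0837  0.049 ] [ 0.6034 -0.1235  0.049 ]
```

servo_tool:
  moves:
    - [-0.1, 10, -20, 0, 0.059]
    - [-0.1, 16, -30, -4, 0.059]
    - [-0.1, 16, -30, -4, 0.059]
    - [-0.1, 16, -30, -4, 0.059]
    - [-0.1, 16, -30, -4, 0.059]
    - [-0.1, 16, -30, -4, 0.059]
    - [-0.1, 16, -30, -4, 0]
    - [-0.1, 16, -30, -4, 0]
    - [-0.1, 16, -30, -4, 0]
    - [-0.1, 16, -30, -4, 0]
    - [-0.1, 16, -30, -4, 0]
    - [-0.1, 16, -30, -4, 0]
    - [-0.1, 16, -30, -4, 0]
    - [-0.1, 16, -30, -4, 0]
    - [-0.1, 16, -30, -4, 0]
    - [-0.1, 9, -16, -2, 0]
    - [-0.1, 0, 0, 0, 0]
    - [-0.1, 0, 0, 0, 0]
  grip_force: 20

```text
time: 1.65
position: [0.4669, 0.0999, 0.1602]
tcp_rot: [0.718, 0.696, -0.0, -0.0]
force: [-0.8, 0.0, -0.3]
gripper_width: 0.0511
```

```bash
cat > snap.py <<'E'
import sys,pickle,cv2
from station import status,get_image
from h import *
tag=sys.argv[1]
d={}
for n in sys.argv[2:]:
    d[n]=get_image(n); cv2.imwrite(f"pics/{n}_{tag}.png",d[n]["color"])
o=status.get_obs(); d["obs"]=o
pickle.dump(d,open(f"d_{tag}.pkl","wb"))
print(o["time"],o["position"].round(4),R.from_quat(o["tcp_rot"]).as_matrix()[:,0].round(3),o["force"].round(2),o["gripper_width"])
E
python3 snap.py a wrist
```

```text
1.7 [0.4667 0.1008 0.1604] [0.03 1.   0.  ] [-0.41 -0.15 -1.47] 0.05062295220862251
```

View pics/wrist_a.png

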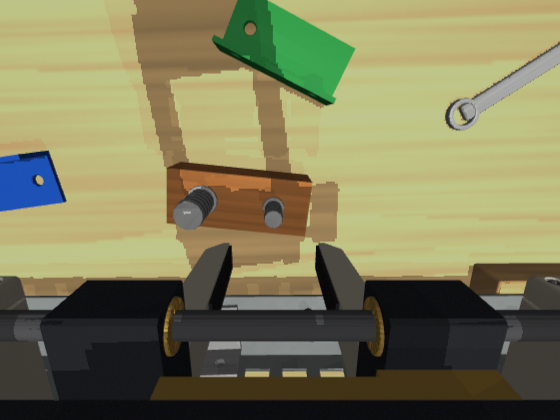

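Run:
```python
from h import *
d=pickle.load(open("d_a.pkl","rb"));w=d["wrist"]
crop(w,150,150,360,300,"wa.png",3.8)
print(w["xyz"],at(w,273.5,219,.085),at(w,189,213,.097), proj(w,[[.4673,.1,.085],[.4673,.1,.049]]))
```

```text
[0.38674193 0.10205314 0.32626082] [0.46757322 0.09955604 0.085     ] [0.45624254 0.03141545 0.097     ] [[274.00729607 218.68219632]
 [273.93439386 206.9655271 ]]
```

View pics/wa.png

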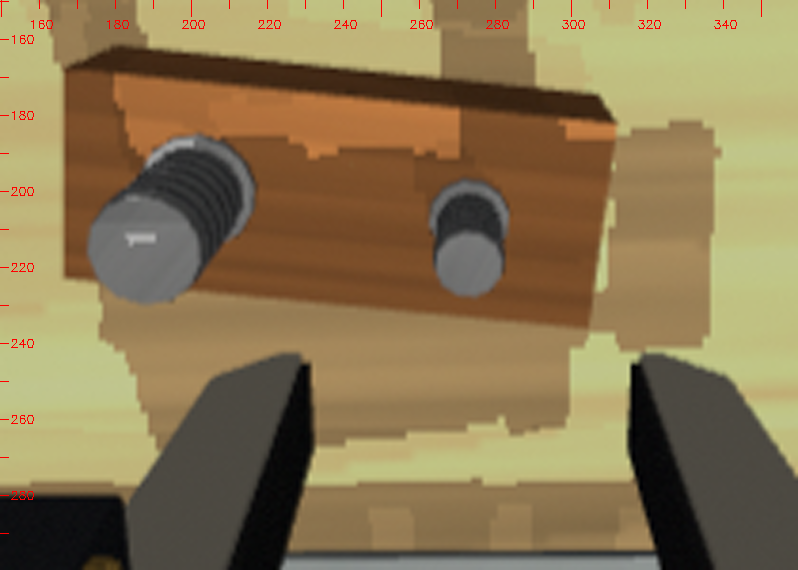

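servo_tool:
  moves:
    - [-0.1, 0, 0, -20, 0]
    - [-0.1, 0, 0, -20, 0]
    - [-0.1, 0, 0, -20, 0]
    - [-0.1, 0, 0, -20, 0]
    - [-0.1, 0, 0, -15, 0]
    - [-0.1, 0, 0, -10, 0]
    - [-0.1, 0, 0, 0, 0]
    - [0.3, 0, 0, 0, 0]
    - [0.5, 0, 0, 0, 0]
    - [0.8, 0, 0, 0, 0]
    - [1, 0, 0, 0, 0]
    - [1, 0, 0, 0, 0]
    - [1, 0, 0, 0, 0]
    - [1, 0, 0, 0, 0]
    - [1, 0, 0, 0, 0]
  grip_force: 25

```text
time: 2.95
position: [0.4675, 0.1005, 0.0562]
tcp_rot: [0.717, 0.697, 0.0, 0.0]
force: [-0.4, -0.1, 4.0]
gripper_width: 0.0157
```

servo_tool:
  moves:
    - [1, 0, 0, 15, 0]
    - [1, 0, 0, 25, 0]
    - [1, 0, 0, 30, 0]
    - [1, 0, 0, 25, 0]
    - [1, 10, -10, 0, 0]
    - [1, 20, -20, 0, 0]
    - [1, 20, -20, 0, 0]
    - [1, 20, -20, 0, 0]
    - [1, 20, -20, 0, 0]
    - [1, 20, -20, 0, 0]
    - [1, 15, -18, -10, 0]
    - [1, 10, -12, -10, 0]
    - [1, 3, -3, -5, 0]
    - [1, 0, 0, 0, 0]
    - [1, 0, 0, 0, 0]
    - [1, 0, 0, 0, 0]

```text
time: 4.28
position: [0.6047, -0.0416, 0.1258]
tcp_rot: [0.717, 0.697, -0.0, -0.0]
force: [0.3, 0.3, -0.7]
gripper_width: 0.0154
```

```bash
python3 snap.py b wrist scene top
python3 - <<'E'
from h import *
d=pickle.load(open("d_b.pkl","rb"))
crop(d["wrist"],180,180,380,330,"wb.png",4)
crop(d["scene"],230,160,340,250,"sb.png",6.5)
crop(d["top"],240,160,320,220,"tb.png",9)
E
```

```text
4.4333 [ 0.6052 -0.0416  0.1265] [ 0.028  1.    -0.   ] [-0.42 -0.28  0.08] 0.015485109976588
```

View pics/wb.png

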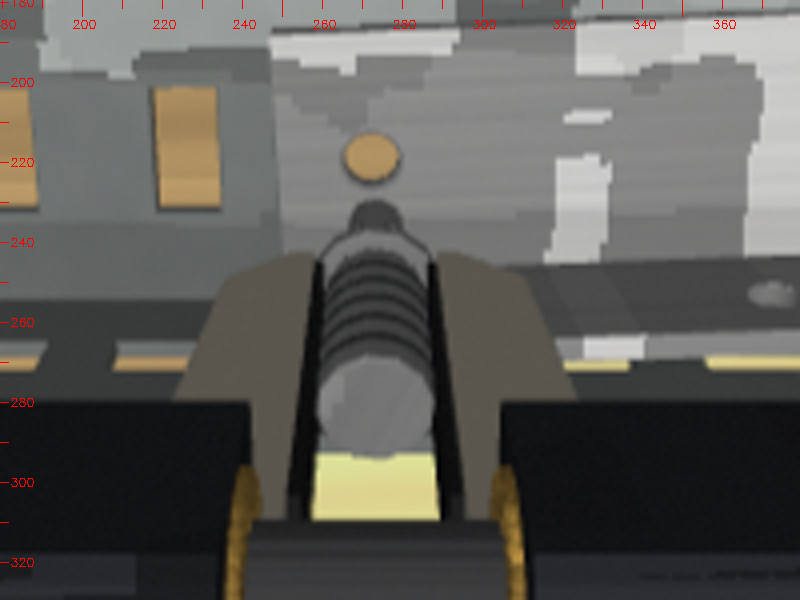

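View pics/sb.png

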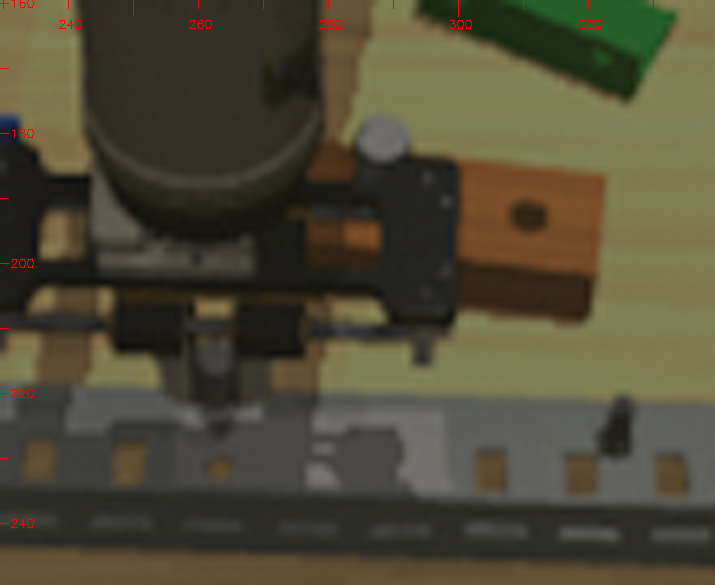

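View pics/tb.png

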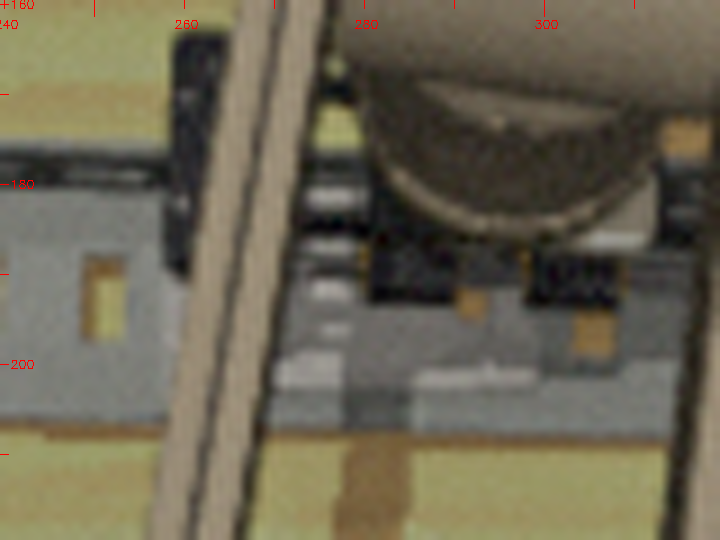

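Run:
```python
from h import *
d=pickle.load(open("d_b.pkl","rb"));w=d["wrist"];s=d["scene"];o=d["obs"]
P=o["position"];print(w["xyz"])
print("hole",at(w,272,218.6,.054), "w/h check",at(w,265,218.6,.054)[1]-at(w,279.2,218.6,.054)[1],at(w,272,212.5,.054)[0]-at(w,272,225,.054)[0])
print("hole s",at(s,263.2,231.3,.054))
print("cap",at(w,274,281.5,P[2]+.0114+.018))
x,y,z=P
tip=z-.0426
th=np.linspace(0,2*np.pi,9)
for r,zz,n in((.0,tip,"tip"),(.008,z+.0294,"cap"),(.0105,z+.0114-.018,"collar top"),(.0105,z+.0114-.022,"collar bot"),(.005,tip+.006,"shank")):
    q=proj(w,[[x+r*np.cos(a),y+r*np.sin(a),zz] for a in th]);print(n,q.min(0).round(1),q.max(0).round(1),q.mean(0).round(1))
print("tip scene",proj(s,[[x,y,tip]]))
```

```text
[ 0.52432213 -0.03975177  0.29173783]
hole [ 0.60379918 -0.04318947  0.054     ] w/h check -0.011996379888974978 -0.011133333576979432
hole s [ 0.60544517 -0.04113324  0.054     ]
cap [ 0.6039562  -0.04171796  0.1558977 ]
tip [273.9 232.9] [273.9 232.9] [273.9 232.9]
cap [258.8 269.7] [289.7 297.1] [274.3 285. ]
collar top [257.5 238.2] [290.6 268.5] [274.1 255.2]
collar bot [257.8 235.8] [290.3 265.6] [274.1 252.5]
shank [267.1 229.5] [280.8 242.3] [274.  236.6]
tip scene [[262.79523679 226.39913223]]
```

servo_tool:
  moves:
    - [1, 0, -0.6, -8, 0]
    - [1, -0.5, -0.6, -8, 0]
    - [1, 0, 0, -4, 0]
    - [1, 0, 0, -2, 0]
    - [1, 0, 0, 0, 0]
    - [1, 0, 0, 0, 0]

```text
time: 4.93
position: [0.6044, -0.0436, 0.1033]
tcp_rot: [0.717, 0.697, -0.0, -0.0]
force: [0.5, -0.3, -0.5]
gripper_width: 0.0156
```

```bash
python3 snap.py c wrist scene
python3 - <<'E'
from h import *
d=pickle.load(open("d_c.pkl","rb"))
crop(d["wrist"],230,180,320,247,"wc.png",8.5)
crop(d["scene"],245,205,285,245,"sc.png",14)
w=d["wrist"];x,y,z=d["obs"]["position"]
th=np.linspace(0,2*np.pi,33)
print("hole",at(w,272,218.6,.054))
for r,zz,n in((.0,z-.0426,"tip"),(.0105,z+.0114-.022,"collar bot"),(.0105,z+.0114-.018,"collar top"),(.005,z-.0426+.006,"shank"),(.00575,.054,"holeunder")):
    q=proj(w,[[x+r*np.cos(a),y+r*np.sin(a),zz] for a in th]);print(n,q.min(0).round(1),q.max(0).round(1),q.mean(0).round(1))
E
```

```text
5.0333 [ 0.6048 -0.0436  0.1039] [ 0.029  1.    -0.   ] [ 0.61  0.43 -1.03] 0.015252760971661655
hole [ 0.59602258 -0.04483919  0.054     ]
tip [273.9 232.8] [273.9 232.8] [273.9 232.8]
collar bot [257.8 235.6] [290.2 265.4] [274.  251.1]
collar top [257.4 238. ] [290.6 268.3] [274.  253.8]
shank [267.1 229.4] [280.8 242.1] [273.9 236. ]
holeunder [266.5 222.3] [281.3 236.3] [273.9 229.6]
```

View pics/wc.png

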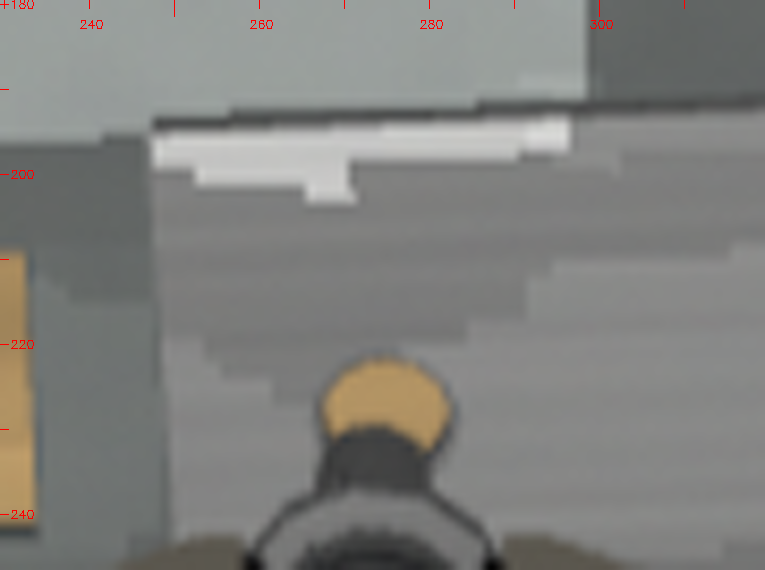

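View pics/sc.png

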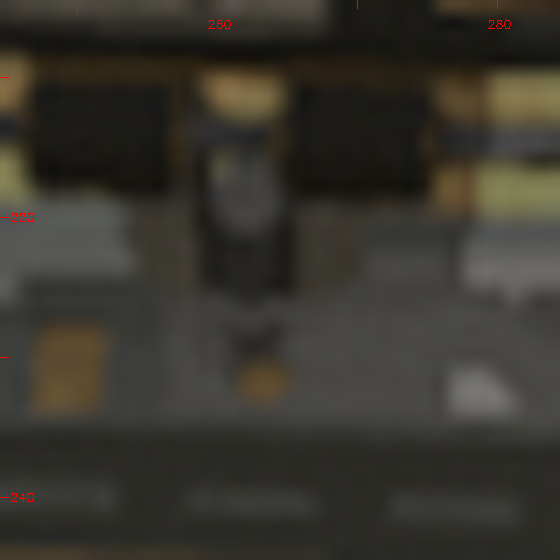

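servo_tool:
  moves:
    - [1, -0.4, 1.1, -2, 0]
    - [1, 0, 0, -1, 0]
    - [1, 0, 0, 0, 0]
    - [1, 0, 0, 0, 0]

```text
time: 5.37
position: [0.6041, -0.0425, 0.1006]
tcp_rot: [0.717, 0.697, -0.0, -0.0]
force: [0.2, -0.6, -1.6]
gripper_width: 0.0157
```

```bash
python3 snap.py d wrist
python3 - <<'E'
from h import *
d=pickle.load(open("d_d.pkl","rb"))
crop(d["wrist"],245,205,305,250,"wd.png",13)
w=d["wrist"];x,y,z=d["obs"]["position"]
th=np.linspace(0,2*np.pi,33)
for r,zz,n in((.0,z-.0426,"tip"),(.005,z-.0426+.006,"shank"),(.00575,.054,"holeunder")):
    q=proj(w,[[x+r*np.cos(a),y+r*np.sin(a),zz] for a in th]);print(n,q.min(0).round(1),q.max(0).round(1),q.mean(0).round(1))
E
```

```text
5.4167 [ 0.6042 -0.0425  0.1006] [ 0.029  1.    -0.   ] [ 0.32  0.01 -0.59] 0.015674080558212525
tip [273.9 232. ] [273.9 232. ] [273.9 232. ]
shank [267.1 228.6] [280.8 241.3] [273.9 235.1]
holeunder [266.4 223. ] [281.4 237.1] [273.9 230.3]
```

View pics/wd.png

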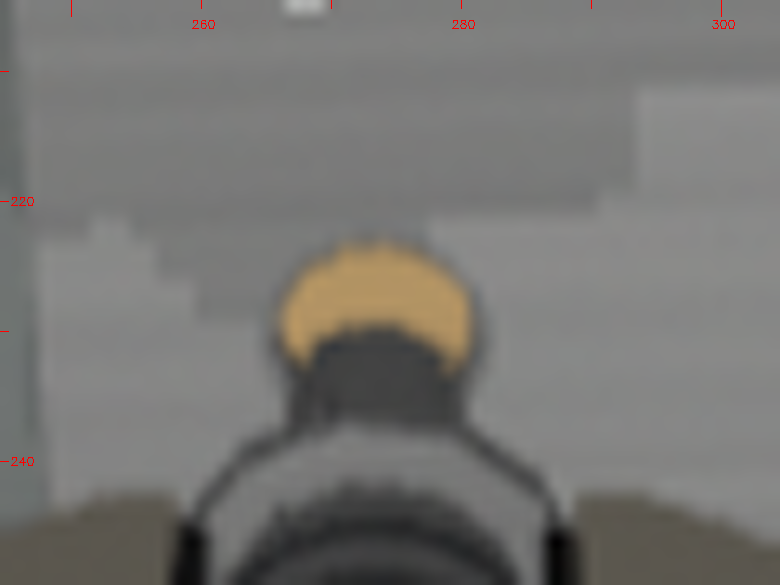

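servo_tool:
  moves:
    - [1, 0, 0, -2, 0]
    - [1, 0, 0, -2, 0]
    - [1, 0, 0, -2, 0]
    - [1, 0, 0, -2, 0]
    - [1, 0, 0, -2, 0]
    - [1, 0, 0, 0, 0]

```text
time: 5.92
position: [0.6038, -0.0425, 0.0899]
tcp_rot: [0.717, 0.697, -0.0, -0.0]
force: [-0.1, 0.1, -1.2]
gripper_width: 0.0158
```

servo_tool:
  moves:
    - [1, 0, 0, -3, 0]
    - [1, 0, 0, -3, 0]
    - [1, 0, 0, -3, 0]
    - [1, 0, 0, -3, 0]
    - [1, 0, 0, -3, 0]
    - [1, 0, 0, -2, 0]
    - [1, 0, 0, -2, 0]
    - [1, 0, 0, -2, 0]
    - [1, 0, 0, 0, 0]

```text
time: 6.67
position: [0.6039, -0.0425, 0.0691]
tcp_rot: [0.717, 0.697, -0.0, -0.0]
force: [-0.3, 0.2, -0.7]
gripper_width: 0.015
```

servo_tool:
  moves:
    - [1, 0, 0, -1, 0]
    - [1, 0, 0, -1, 0]
    - [1, 0, 0, -1, 0]
    - [1, 0, 0, -0.5, 0]
    - [1, 0, 0, 0, 0]

```text
time: 7.08
position: [0.6041, -0.0425, 0.066]
tcp_rot: [0.717, 0.697, -0.0, -0.0]
force: [0.2, 0.3, -1.0]
gripper_width: 0.0152
```

servo_tool:
  moves:
    - [1, 0, 0, -0.5, 0]
    - [1, 0, 0, -0.5, 0]
    - [1, 0, 0, -0.3, 0]
    - [1, 0, 0, 0, 0]

```text
time: 7.42
position: [0.6044, -0.0425, 0.0652]
tcp_rot: [0.717, 0.697, 0.0, 0.0]
force: [-0.8, 0.1, 1.5]
gripper_width: 0.0153
```

```bash
python3 snap.py e wrist
python3 - <<'E'
from h import *
d=pickle.load(open("d_e.pkl","rb"))
crop(d["wrist"],220,190,340,310,"we.png",6)
E
```

```text
7.4667 [ 0.6044 -0.0425  0.0652] [ 0.029  1.    -0.   ] [-1.66  0.19  3.36] 0.01585764697247873
```

View pics/we.png

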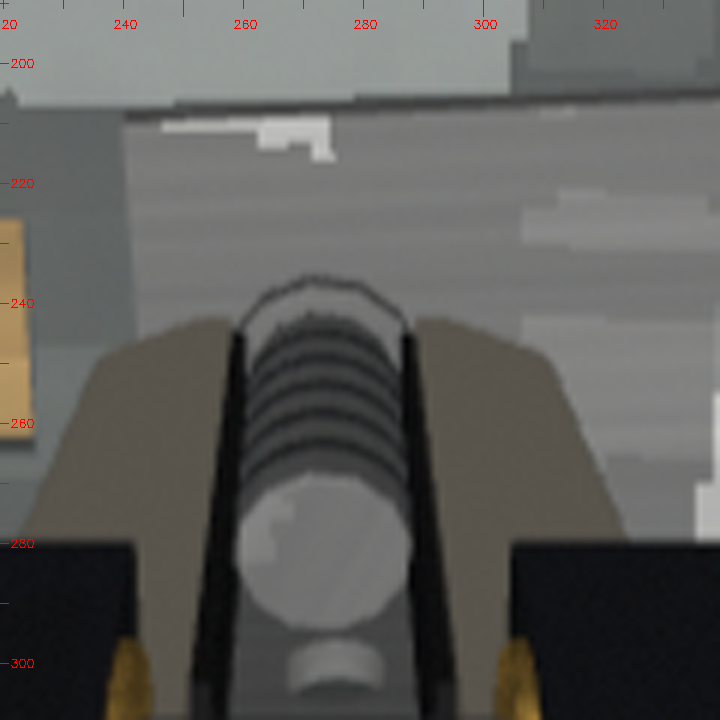

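servo_tool:
  moves:
    - [1, 0, 0, -0.5, 0]
    - [1, 0, 0, -0.5, 0]
    - [1, 0, 0, 0, 0]

```text
time: 7.72
position: [0.6048, -0.0426, 0.0652]
tcp_rot: [0.717, 0.697, 0.0, 0.001]
force: [-3.3, 0.6, 8.3]
gripper_width: 0.0153
```

servo_tool:
  moves:
    - [1, -0.6, 0, 0.7, 0]
    - [1, 0, 0, 0, 0]
    - [0.6, 0, 0, 0, 0]
    - [0.3, 0, 0, 0, 0]
    - [0, 0, 0, 0, 0]
    - [-0.1, 0, 0, 0, 0]
    - [-0.1, 0, 0, 0, 0]
    - [-0.1, 0, 0, 0, 0]
    - [-0.1, 0, 0, 5, 0]
    - [-0.1, 0, 0, 15, 0]
    - [-0.1, 0, 0, 25, 0]
    - [-0.1, 0, 0, 15, 0]
    - [-0.1, 0, 0, 0, 0]
    - [-0.1, 0, 0, 0, 0]

```text
time: 8.88
position: [0.6046, -0.0427, 0.126]
tcp_rot: [0.717, 0.697, 0.001, 0.001]
force: [-1.1, 0.4, -0.5]
gripper_width: 0.051
```

```bash
python3 snap.py f wrist scene
python3 - <<'E'
from h import *
d=pickle.load(open("d_f.pkl","rb"))
crop(d["scene"],220,180,340,260,"sf.png",6)
E
```

```text
8.9833 [ 0.603  -0.0424  0.1235] [0.029 1.    0.   ] [-0.2   0.02 -0.76] 0.05101706801599905
```

View pics/wrist_f.png

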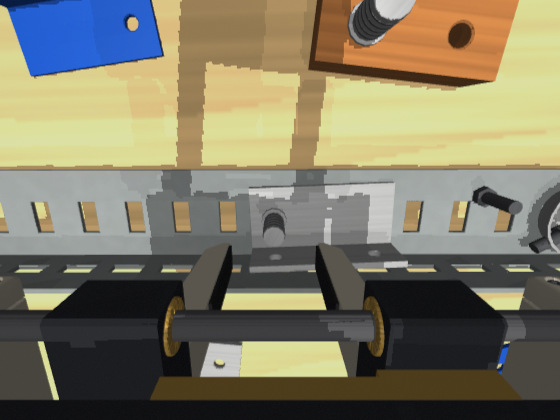

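View pics/sf.png

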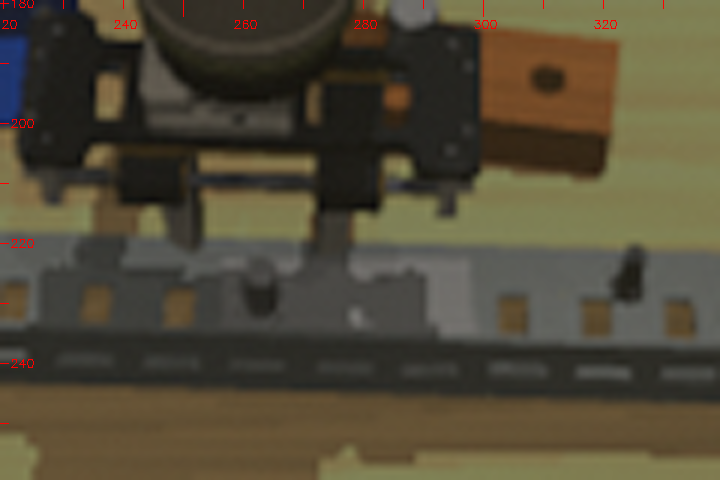

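Run:
```python
from h import *
d=pickle.load(open("d_f.pkl","rb"));w=d["wrist"]
crop(w,230,165,430,300,"wf.png",4)
```

```text
(no output)
```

View pics/wf.png

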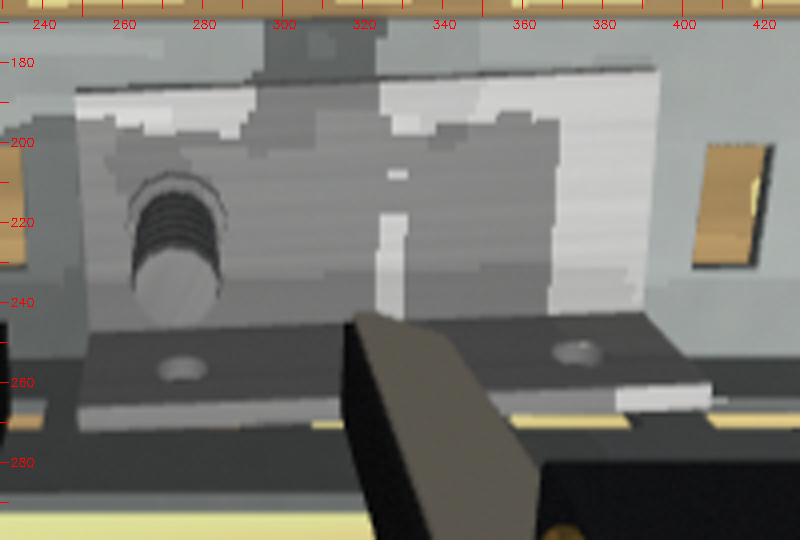

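servo_tool:
  moves:
    - [0.5, 0, 5, 0, 0]
    - [1, 0, 10, 0, 0]
    - [1, 3, 15, 0, 0]
    - [1, 0, 10, 0, 0]
    - [1, 0, 0, 0, 0]
    - [1, 0, 0, 0, 0]
    - [1, 0, 0, 0, 0]
  grip_force: 30

```text
time: 9.57
position: [0.6064, -0.0025, 0.1243]
tcp_rot: [0.717, 0.697, -0.0, -0.0]
force: [0.5, 0.1, -0.6]
gripper_width: 0.0093
```

```bash
python3 snap.py g wrist
python3 - <<'E'
from h import *
d=pickle.load(open("d_g.pkl","rb"));w=d["wrist"]
crop(w,160,160,420,300,"wg.png",3)
E
```

```text
9.6167 [ 0.6064 -0.0028  0.1244] [ 0.029  1.    -0.   ] [-0.76 -0.01  0.26] 0.005115468687771667
```

View pics/wg.png

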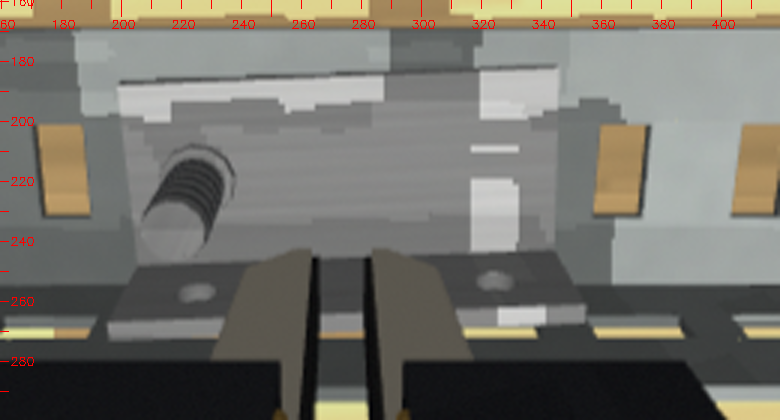

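Run:
```python
from h import *
d=pickle.load(open("d_g.pkl","rb"));w=d["wrist"]
crop(w,190,225,360,290,"wg2.png",4.7)
print("base edge",at(w,199.5,187,.054),at(w,345,181.8,.054))
```

```text
base edge [ 0.57623975 -0.06225168  0.054     ] [0.57534087 0.05592622 0.054     ]
```

View pics/wg2.png

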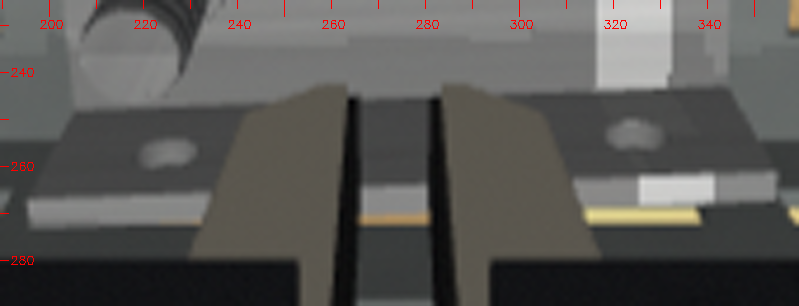

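Run:
```python
from h import *
d=pickle.load(open("d_g.pkl","rb"));w=d["wrist"]
print("junction z.054",at(w,205.5,247.7,.054),at(w,344,243.3,.054))
print("inner top",at(w,195.5,266.7,.089),at(w,355,261.3,.089))
print("outer top",at(w,195.5,272.7,.089),at(w,355,267.5,.089))
```

```text
junction z.054 [ 0.62991121 -0.06244002  0.054     ] [0.62922312 0.05723626 0.054     ]
inner top [ 0.6298062  -0.06225985  0.089     ] [0.62875619 0.05747529 0.089     ]
outer top [ 0.6348294  -0.06278442  0.089     ] [0.63390941 0.05773248 0.089     ]
```

servo_tool:
  moves:
    - [1, 0, 0, -15, 0]
    - [1, 0, 0, -20, 0]
    - [1, 0, 0, -15, 0]
    - [1, 0, 0, -8, 0]
    - [1, 0, 0, -4, 0]
    - [1, 0, 0, 0, 0]
    - [1, 0, 0, 0, 0]

```text
time: 10.2
position: [0.607, -0.0028, 0.0632]
tcp_rot: [0.717, 0.697, 0.0, 0.0]
force: [0.1, -0.7, 0.8]
gripper_width: 0.0001
```

```bash
python3 snap.py i wrist
python3 - <<'E'
from h import *
d=pickle.load(open("d_i.pkl","rb"));w=d["wrist"]
crop(w,160,190,400,320,"wi.png",3.3)
E
```

```text
10.25 [ 0.6074 -0.0027  0.0637] [ 0.029  1.    -0.   ] [-0.29 -0.34  0.16] 0.0006090126259446128
```

View pics/wi.png

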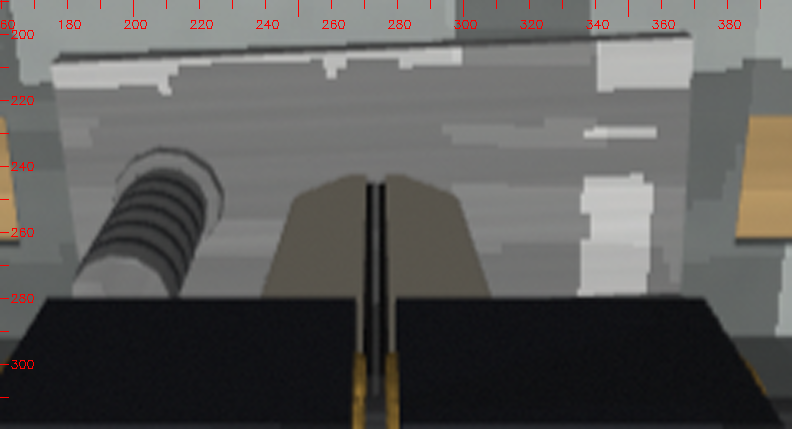

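servo_tool:
  moves:
    - [1, 3, 0, 0, 0]
    - [1, 3, 0, 0, 0]
    - [1, 2, 0, 0, 0]
    - [1, 1, 0, 0, 0]
    - [1, 1, 0, 0, 0]
    - [1, 1, 0, 0, 0]
    - [1, 1, 0, 0, 0]
    - [1, 0, 0, 0, 0]

```text
time: 10.92
position: [0.6187, -0.0025, 0.0625]
tcp_rot: [0.717, 0.697, -0.0, -0.0]
force: [0.0, 0.3, 0.8]
gripper_width: 0.0004
```

servo_tool:
  moves:
    - [1, 0.7, 0, 0, 0]
    - [1, 0.7, 0, 0, 0]
    - [1, 0.7, 0, 0, 0]
    - [1, 0.7, 0, 0, 0]
    - [1, 0, 0, 0, 0]

```text
time: 11.33
position: [0.6213, -0.0025, 0.0625]
tcp_rot: [0.717, 0.697, -0.0, -0.0]
force: [-1.5, -0.1, 1.4]
gripper_width: 0.0005
```

servo_tool:
  moves:
    - [1, 0.5, 0, 0, 0]
    - [1, 0.5, 0, 0, 0]
    - [1, 0.5, 0, 0, 0]
    - [1, 0.5, 0, 0, 0]
    - [1, 0.5, 0, 0, 0]

```text
time: 11.75
position: [0.6239, -0.0025, 0.0625]
tcp_rot: [0.717, 0.697, -0.0, -0.0]
force: [-1.3, -0.2, 0.6]
gripper_width: 0.0002
```

servo_tool:
  moves:
    - [1, 0.5, 0, 0, 0]
    - [1, 0.5, 0, 0, 0]
    - [1, 0.4, 0, 0, 0]
    - [1, 0.4, 0, 0, 0]
    - [1, 0.4, 0, 0, 0]

```text
time: 12.17
position: [0.6261, -0.0025, 0.0625]
tcp_rot: [0.717, 0.697, -0.0, -0.0]
force: [-1.9, 0.2, -0.3]
gripper_width: 0.0005
```

servo_tool:
  moves:
    - [1, 0.3, 0, 0, 0]
    - [1, 0.3, 0, 0, 0]
    - [1, 0.3, 0, 0, 0]
    - [1, 0.3, 0, 0, 0]

```text
time: 12.5
position: [0.6265, -0.0025, 0.0625]
tcp_rot: [0.717, 0.697, -0.001, -0.001]
force: [-7.7, -0.6, 5.1]
gripper_width: 0.0008
```

```bash
python3 snap.py j wrist scene top
python3 - <<'E'
from h import *
d=pickle.load(open("d_j.pkl","rb"));w=d["wrist"]
crop(w,130,190,400,320,"wj.png",2.9)
crop(d["scene"],225,205,325,260,"sj.png",7.8)
crop(d["top"],240,165,330,215,"tj.png",8.5)
print(at(w,180,209,.054),1)
E
```

```text
12.65 [ 0.6265 -0.0025  0.0625] [ 0.029  1.    -0.   ] [-6.51  0.43  4.33] 0.0005374341444115049
[ 0.59664654 -0.05944644  0.054     ] 1
```

View pics/wj.png

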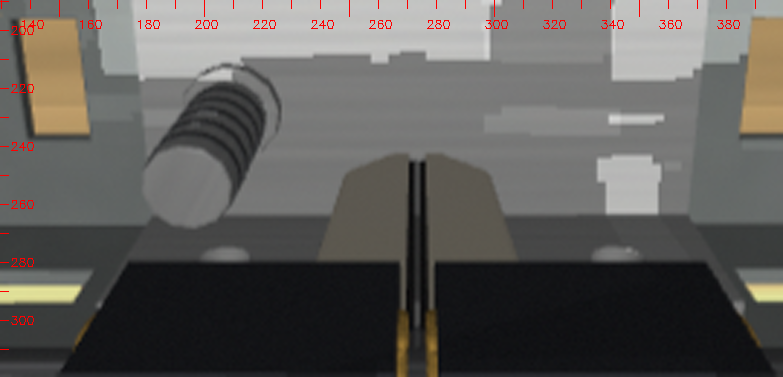

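View pics/sj.png

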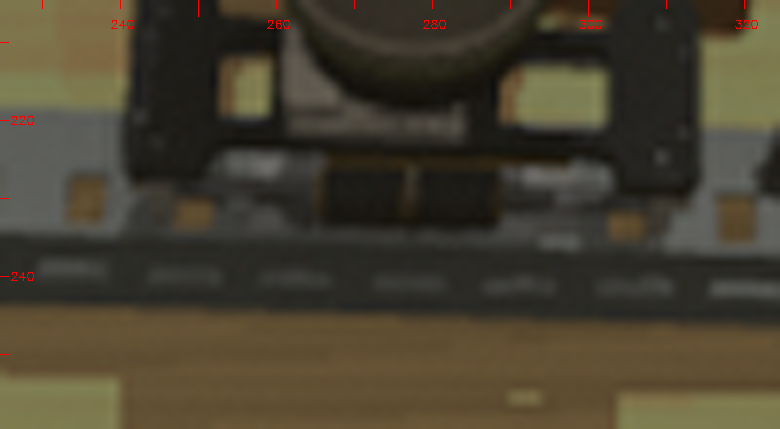

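View pics/tj.png

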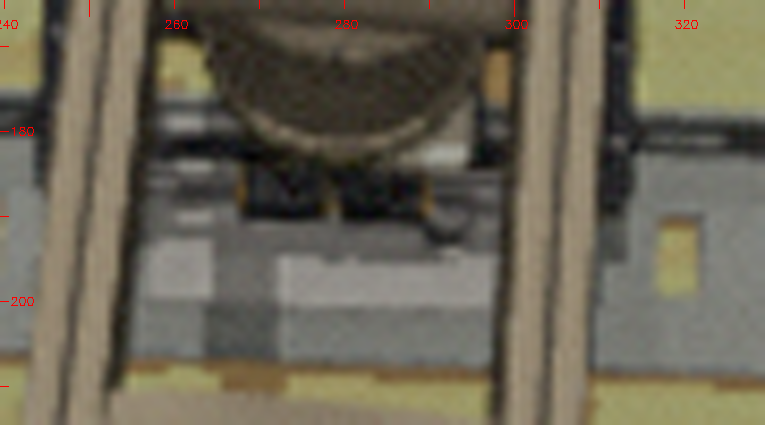

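Run:
```python
from h import *
d=pickle.load(open("d_j.pkl","rb"));w=d["wrist"]
crop(w,120,230,190,310,"wj1.png",7.5)
crop(w,350,230,420,310,"wj2.png",7.5)
import numpy as np
a=cv2.imread("pics/wj1.png");b=cv2.imread("pics/wj2.png");c=np.hstack([a,b]);c=cv2.resize(c,None,fx=.76,fy=.76);cv2.imwrite("pics/wj12.png",c)
```

```text
(no output)
```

View pics/wj12.png

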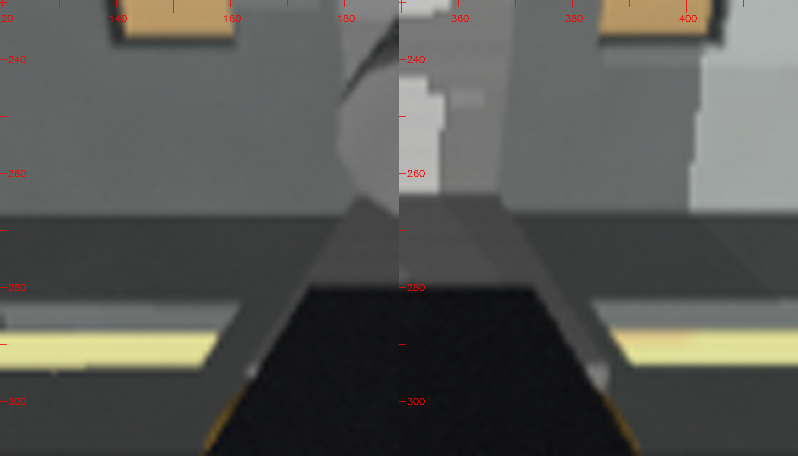

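Run:
```python
from h import *
d=pickle.load(open("d_j.pkl","rb"));w=d["wrist"]
for u,l in((182,"L"),(367,"R")):
    print(l,"junction",at(w,u,264,.054),"flange foot",at(w,150 if l=="L" else 385,267.3,.049))
```

```text
L junction [ 0.63388622 -0.06259691  0.054     ] flange foot [ 0.63820078 -0.08613631  0.049     ]
R junction [0.63740962 0.05765145 0.054     ] flange foot [0.64282043 0.07154143 0.049     ]
```

servo_tool:
  moves:
    - [1, 0.2, 0, 0, 0]
    - [1, 0.2, 0, 0.2, 0]
    - [1, 0.2, 0, 0.2, 0]
    - [1, 0, 0, 0, 0]
    - [1, 0, 0, 0, 0]

```text
time: 13.07
position: [0.6265, -0.0025, 0.0625]
tcp_rot: [0.717, 0.697, -0.001, -0.001]
force: [-8.2, 0.7, 3.6]
gripper_width: 0.0005
```

```bash
python3 snap.py k wrist;python3 snap.py k wrist;python3 snap.py k wrist
```

```text
13.1167 [ 0.6265 -0.0025  0.0625] [ 0.029  1.    -0.   ] [-7.86  0.7   3.33] 0.0004100213400857161
13.1667 [ 0.6265 -0.0025  0.0625] [ 0.029  1.    -0.   ] [-8.13 -0.35  3.26] 0.0005508412812902067
13.2167 [ 0.6265 -0.0025  0.0625] [ 0.029  1.    -0.   ] [-7.87  0.22  3.01] 0.0005195647981207541
```

servo_tool:
  moves:
    - [1, 0.3, 0, 0, 0]
    - [1, 0.3, 0, 0, 0]
    - [1, 0.3, 0, 0.1, 0]
    - [1, 0, 0, 0, 0]
    - [1, 0, 0, 0, 0]
    - [1, 0, 0, 0, 0]

```text
time: 13.72
position: [0.6265, -0.0025, 0.0625]
tcp_rot: [0.717, 0.697, -0.002, -0.002]
force: [-12.9, -0.5, 5.8]
gripper_width: 0.0004
```

```bash
python3 snap.py k wrist;python3 snap.py k wrist;python3 snap.py k wrist
```

```text
13.7667 [ 0.6265 -0.0025  0.0625] [ 0.029  1.    -0.   ] [-12.22   0.02   5.85] 0.0005738537302270531
13.8167 [ 0.6265 -0.0025  0.0625] [ 0.029  1.    -0.   ] [-12.66  -0.44   6.89] 0.0008320711804664333
13.8667 [ 0.6265 -0.0025  0.0625] [ 0.029  1.    -0.   ] [-13.13   0.59   6.9 ] 0.0007043130840029405
```

servo_tool:
  moves:
    - [1, 0, 0, 0.2, 0]
    - [1, 0, 0, 0.2, 0]
    - [1, 0, 0, 0, 0]
    - [1, 0, 0, 0, 0]
    - [1, 0, 0, 0, 0]
    - [1, 0, 0, 0, 0]
    - [1, 0, 0, 0, 0]
    - [1, 0, 0, 0, 0]

```text
time: 14.53
position: [0.6265, -0.0025, 0.0625]
tcp_rot: [0.717, 0.697, -0.002, -0.002]
force: [-10.9, -0.2, 3.7]
gripper_width: 0.0005
```

```bash
for i in 1 2 3 4 5; do python3 snap.py k wrist scene; done
python3 - <<'E'
from h import *
d=pickle.load(open("d_k.pkl","rb"));w=d["wrist"]
crop(w,130,190,420,320,"wk.png",2.7)
E
```

```text
14.6333 [ 0.6265 -0.0025  0.0625] [ 0.029  1.    -0.   ] [-10.67  -1.14   3.59] 0.0003490508936493809
14.7333 [ 0.6265 -0.0025  0.0625] [ 0.029  1.    -0.   ] [-11.07  -0.     3.53] 3.369836519647823e-05
14.8333 [ 0.6265 -0.0025  0.0625] [ 0.029  1.    -0.   ] [-10.67  -0.78   4.06] 0.000472592029302331
14.9333 [ 0.6265 -0.0025  0.0625] [ 0.029  1.    -0.   ] [-11.25   0.61   3.45] 0.0005406975837496646
15.0333 [ 0.6265 -0.0025  0.0625] [ 0.029  1.    -0.   ] [-11.42  -1.14   3.3 ] 0.0004339362622543297
```

View pics/wk.png

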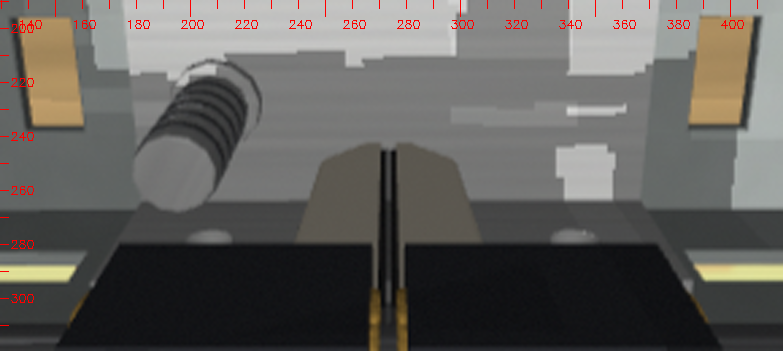

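View pics/scene_k.png

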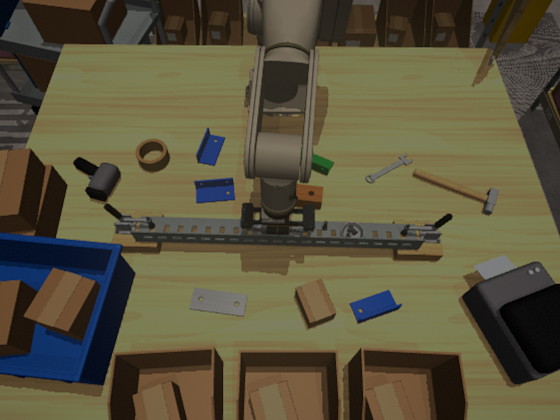

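servo_tool:
  moves:
    - [1, 0.2, 0, 0.05, 0]
    - [1, 0, 0, 0, 0]
    - [1, 0, 0, 0, 0]
    - [1, 0, 0, 0, 0]
    - [1, 0, 0, 0, 0]
    - [1, 0, 0, 0, 0]

```text
time: 15.53
position: [0.6265, -0.0025, 0.0625]
tcp_rot: [0.717, 0.697, -0.002, -0.002]
force: [-11.8, -0.1, 3.8]
gripper_width: 0.0005
```

```bash
for i in 1 2 3 4 5 6; do python3 snap.py l wrist; done
```

```text
15.5833 [ 0.6265 -0.0025  0.0625] [ 0.029  1.    -0.   ] [-11.09  -0.76   5.06] 0.0004952244722337609
15.6333 [ 0.6265 -0.0025  0.0625] [ 0.029  1.    -0.   ] [-11.91   1.05   3.59] 0.00029269737490675697
15.6833 [ 0.6265 -0.0025  0.0625] [ 0.029  1.    -0.   ] [-11.13  -1.24   2.9 ] 0.00043737473304169725
15.7333 [ 0.6265 -0.0025  0.0625] [ 0.029  1.    -0.   ] [-11.62  -0.11   4.5 ] 0.0003746372237210951
15.7833 [ 0.6265 -0.0025  0.0625] [ 0.029  1.    -0.   ] [-1.21e+01 -1.00e-02  4.70e+00] 0.00039545346838030783
15.8333 [ 0.6265 -0.0025  0.0625] [ 0.029  1.    -0.   ] [-12.38  -1.08   3.16] 0.00035122826658243005
```

Steady at about 11.7 N, so I'm handing in.

```bash
python3 -c "
from station import manip,status
print(manip.job_done()); print(status.get_obs()['force'])"
```

```text
the job is handed in; nothing more can be done
None
the job is handed in; nothing more can be done
```

The bracket is flush against the flange, with the thin pin in its hole. I handed the job in at about 16 s, still pressing at the middle of the standing leg.

- **Pin:** I took the thin pin from the block and lowered it through the bracket's hole into the slot. It stopped with the tool 9 mm above its height at the block, which is exactly the height difference between the block top and the bracket base. The camera showed the collar seated, and it still looked seated in the last pictures. The fingers are clear of the pin.
- **Slide:** I pushed the bracket about 5 mm at 6 mm/s or slower with closed fingertips, both bolt holes clear. The force stayed at 1–2 N while it slid and rose smoothly at contact, with no knock. It had started slightly skewed and squared itself up.
- **Flush check:** in the wrist picture, the gap from the bracket's inner face to the flange foot was 5.0 mm at both ends. That equals the leg's thickness, so the bracket is flush.
- **Pressing force:** the last readings were 11.1–12.4 N, about 11.7 N on average, and the tool was not moving.
- **What is less certain:** there is also 3–5 N of vertical force on the tool, which I take to be friction on the leg. The pressing readings have about ±0.6 N of noise. The top and scene cameras disagreed by up to 4 mm on positions, so I set the final alignment from the wrist camera.

The thick pin and everything else on the bench were not touched.

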